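# Present the notched plate label up over the light pad

## Task

One of the three glass plates standing in the rack has a small notch cut out of a corner, which marks its frosted end. Draw that plate up out of the rack holding it by its clear end only, carry it over the middle of the light pad and present it there label up: about 15 cm above the pad, its length level, laid back about 45 degrees or more so that the labelled face looks upward. Finish while still holding it there, steady and with the gripper closed on it, and leave the other plates and the glassware as they are.

Things in the scene. Friction and masses are not known exactly. Their poses are not given: they have to be found in the camera images.
- plate_center (a point): centre of the notched glass plate, 120 long x 8 thick x 60 mm high, 110 to 185 g, upright on a long edge in any of the rack's grooves. Own axes: x along the length to the frosted end, y along the thickness out of the labelled face, z across the 60 mm, up as it stands. Clear glass from x -60 to +8 mm (the clear end), frosted whitish from x +8 to +60 mm
- plate_notch (a point): the square notch, 12 x 12 mm, cut through the upper corner of the plate's frosted end; the point is the notch's middle, at x +54, y 0, z +24 mm from the plate's centre; axes as the plate's. Looking straight at the labelled face with the notch on top, the notch is at the top left
- plate_label (a point): middle of the white paper label, 34 x 36 mm, stuck on one face only of the frosted end, at x +27, y +4, z -4 mm from the plate's centre; axes as the plate's, so y points out of the labelled face
- clear_plate_center (a point): centre of a wholly clear plate without notch or label, same 120 x 8 x 60 mm, axes alike; stands in the rack, to be left there
- frosted_plate_center (a point): centre of a wholly frosted plate without notch or label, same 120 x 8 x 60 mm, axes alike; stands in the rack, to be left there
- rack: grey plastic rack fixed to the bench, 136 x 180 x 21 mm high, turned any way round; origin at the centre of its underside. Three grooves along its x, 70 mm apart along its y, 11 mm wide, 15 mm deep, closed at the ends, floor 6 mm above the bench: a plate's lowest 15 mm are in the groove, its upper 45 mm stand free (top edge 66 mm above the bench)
- pad_center (a point): middle of the upper face of the light pad, a flat slab 130 x 170 x 12 mm with an aluminium rim and a white panel, fixed to the bench; its z axis points up
- flask: clear glass conical flask, 76 mm across and 113 mm high, standing on the bench; origin at the centre of its underside; not to be disturbed
- crucible: small white porcelain crucible, 48 mm across and 36 mm high; origin at the centre of its underside; not to be disturbed
Mind the look-alikes: they are no part of the job. Several things look just like the rack: the one meant starts farthest to the robot's right.

How it is judged:
By the outcome, as a careful person would: the job done as asked, in the order asked, and still so for the second after the job is handed in, while the arm keeps its last pose, push and grip.
It also fails if it takes over 38 s, if anything falls off the work surface, if the arm or the gripper's body presses on something with over 40 N, if the wrist force passes 120 N, or if a joint passes its speed limit or range.

## Robot

A 6-joint arm with a two-finger parallel gripper is mounted at the origin on the work surface. World frame = base frame: x ahead of the robot, y to its left, z up, the work surface at z = 0. Lengths are in m, angles in degrees, forces in N, time in s.
With the tool pointing down it reaches from about 0.4 to 0.825 m from the base axis. Payload 7 kg.
Tool frame: the origin (TCP) lies at the very end of the fingers, on their centre line; the grasp point (between the pads) lies 19 mm behind it (ctrl.grip_depth is the distance from the TCP to the grasp point, in m); z points along the fingers, y is the line along which they close (so a half turn about z gives the same grasp; the last joint's range is limited). The gripper opens to 88 mm and grips with 3 to 60 N. Pads are 19 mm wide; open, the fingers measure 130 mm over their backs; the gripper's body (78 mm by 193 mm) begins 47 mm behind the grasp point.
Start: joints at [93.283, 20.546, 0.682, 0, -70.136, -16.507], TCP at [0.154, 0.657, 0.227] pointing down, gripper open.
Joint ranges: [-176.03, 176.03], [-82.01, 121.73], [-58.28, 71.71], [-173.87, 95.51], [-174.79, -0.11], [-173.66, 173.66]. Speed limits (degrees/s): [136.94, 136.94, 172.46, 180, 180, 180].

## Interface

Orientations are given as [roll, pitch, yaw] about the fixed x, y, z axes, in that order (R = Rz(yaw) Ry(pitch) Rx(roll)).
In Python, from plant import get_obs, eyes, ctrl, spotter gives the robot as it stands.
- The arm moves only by the shell command python3 -m crank 'ROWS'. ROWS is JSON, one flat list of numbers, 7 for each row, row after row: the turn, a rotation vector about the tool's x, y, z in rad, then the shift along the tool's x, y, z in mm, then the opening, from 0 (shut) to 1 (fully open). A call has 1 to 5 rows; each row shifts and turns the commanded pose from where the row before left it, along the tool's axes as they then stand; what a row does not reach is not made up. A row lasts 1/8 s, in which the tool goes at most 62.5 mm and 10.7 degrees, less where a joint would pass 70% of its speed; a pose out of reach is approached as far as the arm can. A call is refused whole if a number of a shift passes 62.5 or a number of a turn 0.188, either way. A call with a gripper value outside its range is refused whole. The fingers move at their own pace and stop on an object; the grip force is fixed at half the most. Time passes only in rows, so rows that do not move let the fingers close. It gives the time, the measured TCP pose, the force, the opening and the grip force at its end, in the units of the state.
- get_obs(): the state, without advancing time (a new reading comes with each control period).
- eyes.snapshot(name): name is "scene" or "top"; returns the picture (480x640x3 uint8, blue, green, red); there is no depth.
- eyes.camera_model(name): a dict with "fx", "fy", "cx", "cy" (pixels), "D" ([k1, k2, p1, p2, k3] as OpenCV has them; the pictures are not rectified), "extrinsics" (4x4, takes a point from camera to world coordinates). Camera axes: x right, y down, z forward; pixel columns grow to the right and rows downward; lengths in m; the calibration is good to about 2 mm. A picture is of the moment at which its call begins. camera_model takes no time and is no camera call.
- ctrl.close_job(): hands the job in; it is judged then, once.
Trained networks look in the newest picture that a camera, given by its name, has taken for a name from the list of things; names that differ only in an ending like _2 or _b are one class to them, and where a whole thing is asked for, a point or a joint stands for the part that bears it (a point fixed in the world has none). Each returns a list of dicts, best first, with "p" (0 to 1); they miss things now and then, are a little off and sometimes report something else, mostly with a low value. They report only what shows in the picture. A call takes as long as a camera call. They do not tell look-alikes from the thing itself.
- spotter.outline_of(camera, target): "region" (480x640 bool, what is visible of it) and "rect" ([left, top, width, height] in pixels, round what is visible of it).
- spotter.place_of(camera, target): "location" ([column, row] in pixels: a listed point, or the origin of a listed thing).
The state is a dict: "clock": time; "joint_pos": joint angles; "qvel": joint speeds; "tau": joint torques, N m; "tool_pos": TCP position; "orientation": TCP orientation; "force": force on the tool from outside, world axes, zero at the start; "moment": the same for the moment, N m; "opening": finger opening in m; "gripper_force": force on a finger pad.
Only numpy, scipy, OpenCV 4.12 (cv2) and the standard library are available. Lean on these libraries where they do the work, as an engineer would, in place of code of your own. Each camera call takes 0.05 s, during which the arm holds its last target. There are 200 camera calls.

## Working session

There is one attempt and no reset: what is moved stays moved. The work goes in short steps, Python scripts to look and compute and a shell command to move; the robot and the scene stay as the last step left them, time stands still between calls to the robot, and variables do not carry over. Pictures are saved under pics/ and viewed, at most 10 in all, crops included, and the job is handed in when it is done.

```bash
ls; mkdir -p pics; python3 - <<'E'
from plant import get_obs, eyes, ctrl, spotter
import cv2,numpy as np
print(get_obs(), ctrl.grip_depth)
for c in("scene","top"):
    im=eyes.snapshot(c); cv2.imwrite(f"pics/{c}0.png",im)
    m=eyes.camera_model(c); print(c,m)
    for t in["plate_center","plate_notch","plate_label","clear_plate_center","frosted_plate_center","rack","pad_center","flask","crucible"]:
        print(t,[(np.round(d["location"],1).tolist(),round(d["p"],2)) for d in spotter.place_of(c,t)])
E
```

```text
pics
{'clock': 0.0, 'joint_pos': array([ 9.32835893e+01,  2.05930890e+01,  6.37256983e-01, -2.18114544e-02,
       -7.01351038e+01, -1.65075347e+01]), 'qvel': array([-0.02673676,  0.04825772, -0.0223281 , -0.01131522, -0.05199965,
       -0.00838088]), 'tau': array([-2.09575366e-03, -5.82708871e+01,  2.93062609e+01,  6.99722975e+00,
        6.91663125e-03, -1.56422452e-04]), 'tool_pos': array([0.15430602, 0.65665511, 0.22562515]), 'orientation': array([ 1.79906986e+02, -6.18222471e-03, -1.32313682e+01]), 'force': array([ 0.91835328,  0.10022751, -0.4167313 ]), 'moment': array([ 0.01686193, -0.01061073, -0.00279124]), 'gripper_force': 0.0, 'opening': 0.08755387247490197} 0.0188
scene {'fx': 477.59016200630725, 'fy': 477.59016200630725, 'cx': 319.44860905063416, 'cy': 240.26067969714907, 'D': array([0.01217259, 0.        , 0.        , 0.        , 0.        ]), 'extrinsics': array([[-5.35742927e-01,  6.44478854e-01, -5.45551577e-01,
         1.13017355e+00],
       [ 8.44380883e-01,  4.08400346e-01, -3.46742097e-01,
         4.47120338e-01],
       [-6.64496465e-04, -6.46417948e-01, -7.
[... 722 characters left out ...]
0.       ]), 'extrinsics': array([[ 0.00144043, -0.98641679,  0.16425541,  0.37673909],
       [-0.99980908, -0.00462142, -0.0189856 ,  0.07513461],
       [ 0.01948681, -0.1641967 , -0.98623512,  0.90445498],
       [ 0.        ,  0.        ,  0.        ,  1.        ]])}
plate_center [([279.9, 203.8], 0.81)]
plate_notch [([257.2, 179.9], 0.95)]
plate_label [([266.4, 194.8], 0.77)]
clear_plate_center [([255.9, 228.7], 0.57)]
frosted_plate_center [([237.2, 254.6], 0.56), ([346.1, 306.7], 0.41)]
rack [([261.0, 230.5], 0.92), ([186.1, 381.1], 0.87), ([217.0, 116.9], 0.75)]
pad_center [([434.9, 221.9], 0.88), ([367.9, 120.1], 0.5)]
flask [([367.3, 119.8], 0.68)]
crucible [([342.5, 305.7], 0.86)]
```

View pics/scene0.png

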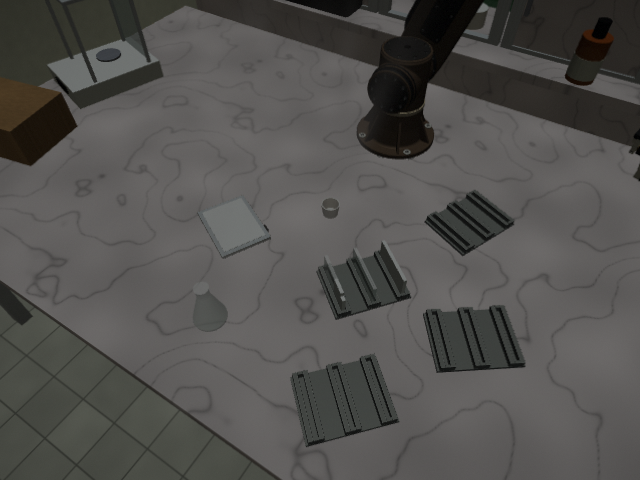

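View pics/top0.png

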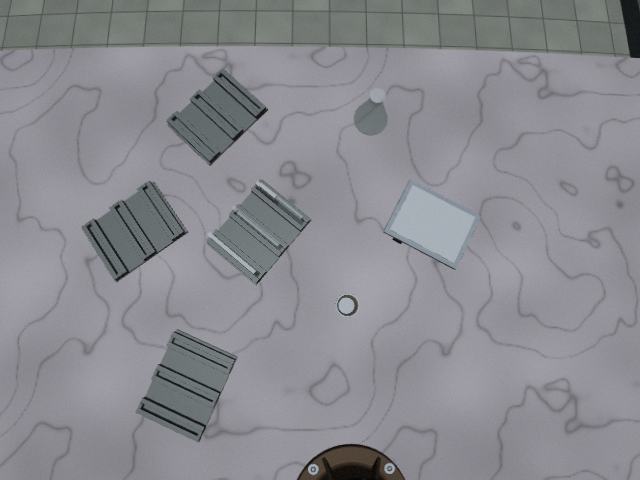

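The rack at top px (261,230) holds all three plates. The look-alikes at top px (217,117), (135,230) and (186,383) are empty and lie further left (+y), so the first is the rack meant. The notch appears at the upper-left end of the far plate, around top px (257,180). I'll measure it and confirm with a crop.

```bash
cat > h.py <<'E'
import numpy as np, cv2
from plant import get_obs, eyes, ctrl, spotter
def ray(c,px):
    m=eyes.camera_model(c); K=np.array([[m["fx"],0,m["cx"]],[0,m["fy"],m["cy"]],[0,0,1]])
    u=cv2.undistortPoints(np.array([[px]],float),K,m["D"])[0,0]; E=m["extrinsics"]
    return E[:3,3],E[:3,:3]@[u[0],u[1],1]
def at(c,px,z):
    o,d=ray(c,px); return o+d*(z-o[2])/d[2]
def proj(c,P):
    m=eyes.camera_model(c); K=np.array([[m["fx"],0,m["cx"]],[0,m["fy"],m["cy"]],[0,0,1]]); T=np.linalg.inv(m["extrinsics"])
    return cv2.projectPoints(np.array(P,float).reshape(-1,3),cv2.Rodrigues(T[:3,:3])[0],T[:3,3],K,m["D"])[0][:,0]
E
python3 - <<'E'
from h import *
P=lambda n,c,px,z:print(n,c,at(c,px,z).round(4))
P("ctr","top",(279.9,203.8),.036);P("ctr","scene",(333.5,285.5),.036)
P("notch","top",(257.2,179.9),.06);P("notch","scene",(340.3,297),.06)
P("label","top",(266.4,194.8),.032)
P("clear","top",(255.9,228.7),.036);P("clear","scene",(364,273.8),.036)
P("fr","top",(237.2,254.6),.036);P("fr","scene",(395.3,267.4),.036)
P("rack","top",(261,230.5),0);P("rack","scene",(360.2,283),0)
for n,px in dict(b=(186,381),c=(217,117),d=(135,230)).items():P("rack"+n,"top",px,0)
P("pad","top",(434.9,221.9),.012);P("pad","scene",(232.4,226.1),.012)
P("flask","top",(367.3,119.8),0);P("flask","scene",(209.9,318.9),0)
P("cruc","top",(342.5,305.7),0);P("cruc","scene",(333.3,214.6),0)
# rack orientation: minAreaRect of region in top
for d in spotter.outline_of("top","rack")[:4]:
    r=d["region"].astype(np.uint8); c=cv2.findContours(r,0,2)[0]; c=max(c,key=cv2.contourArea)[:,0]
    w=np.array([at("top",p,.021)[:2] for p in c],np.float32)
    print(d["p"],d["rect"],cv2.minAreaRect(w))
a=cv2.resize(cv2.imread("pics/top0.png")[165:295,195:325],(520,520),interpolation=2)
b=cv2.resize(cv2.imread("pics/scene0.png")[235:325,310:420],(280*2//2,229),interpolation=2)
o=np.zeros((520,800,3),np.uint8);o[:,:520]=a;o[:229,520:]=b
cv2.imwrite("pics/crop.png",o)
E
```

```text
ctr top [0.5931 0.1412 0.036 ]
ctr scene [0.6011 0.1476 0.036 ]
notch top [0.6363 0.1859 0.06  ]
notch scene [0.6332 0.1833 0.06  ]
label top [0.6131 0.1697 0.032 ]
clear top [0.5411 0.1889 0.036 ]
clear scene [0.5369 0.1891 0.036 ]
fr top [0.488  0.2251 0.036 ]
fr scene [0.4828 0.2406 0.036 ]
rack top [0.5441 0.1828 0.    ]
rack scene [ 0.5402  0.1838 -0.    ]
rackb top [0.2359 0.3273 0.    ]
rackc top [ 0.7995  0.2872 -0.    ]
rackd top [0.544  0.4505 0.    ]
pad top [ 0.5622 -0.1838  0.012 ]
pad scene [ 0.5677 -0.1703  0.012 ]
flask top [ 0.7954 -0.0463  0.    ]
flask scene [ 0.7994 -0.0469  0.    ]
cruc top [0.3877 0.0119 0.    ]
cruc scene [0.3878 0.0182 0.    ]
0.89 [136.3, 325.9, 99.7, 118.2] ((0.23325267434120178, 0.3210084140300751), (0.13960373401641846, 0.1791832000017166), 66.6948471069336)
0.85 [207.8, 180.2, 106.1, 103.7] ((0.5394696593284607, 0.18749365210533142), (0.1423216164112091, 0.17983095347881317), 51.02885818481445)
0.74 [81.7, 180.8, 105.2, 104.4] ((0.5413361191749573, 0.44466516375541687), (0.14363308250904083, 0.17912013828754425), 35.73039245605469)
0.62 [167.8, 69.4, 102.6, 96.5] ((0.7932050228118896, 0.28401264548301697), (0.14522598683834076, 0.17785292863845825), 47.78256607055664)
```

View pics/crop.png

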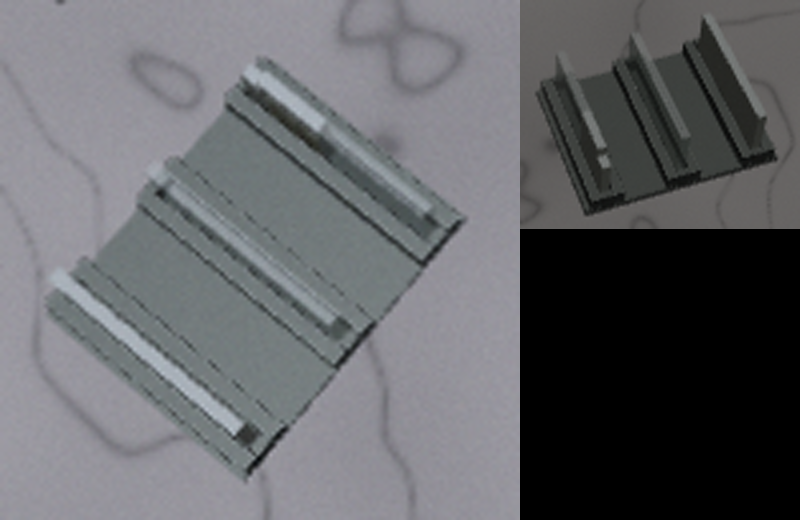

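The crop confirms it. The far plate (top px 257,182 to 304,219) has the notch and the frosted, labelled part at its upper-left end. The label is on the face toward the other plates (crop 295,120), which agrees with the notch rule. The middle plate is clear and the near one frosted. Next I'll refine the pose by overlaying a model.

```bash
python3 - <<'E'
from h import *
from scipy.optimize import least_squares
for p in[(260,183),(303.5,219)]: print(at("top",p,.066).round(4))
def box(c,az,x0,x1,y0,y1,z):
    a=np.radians(az);X=np.array([np.cos(a),np.sin(a)]);Y=np.array([-X[1],X[0]])
    return [[*(np.array(c)+x*X+y*Y),z] for x,y in((x0,y0),(x1,y0),(x1,y1),(x0,y1))]
az=51; a=np.radians(az); rc=np.array([.5415,.1845])
pc=rc+.07*np.array([np.sin(a),-np.cos(a)]); print("plate",pc)
im={}
for c,(x,y,w,h) in dict(top=(195,165,130,130),scene=(305,235,120,90)).items():
    s=4; o=cv2.resize(cv2.imread(f"pics/{c}0.png")[y:y+h,x:x+w],None,fx=s,fy=s,interpolation=2)
    for q,col in((box(rc,az,-.068,.068,-.09,.09,.021),(0,0,255)),(box(pc,az,-.06,.06,-.004,.004,.066),(0,255,0))):
        pp=(proj(c,q)-[x,y]+.5)*s
        cv2.polylines(o,[pp.astype(int)],True,col,1)
    im[c]=o
H=np.zeros((520,1000,3),np.uint8);H[:,:520]=im["top"];H[:360,520:]=im["scene"]
cv2.imwrite("pics/ov.png",cv2.resize(H,(800,416)))
E
```

```text
[0.6281 0.1793 0.066 ]
[0.5552 0.0921 0.066 ]
plate [0.59590022 0.14044757]
```

View pics/ov.png

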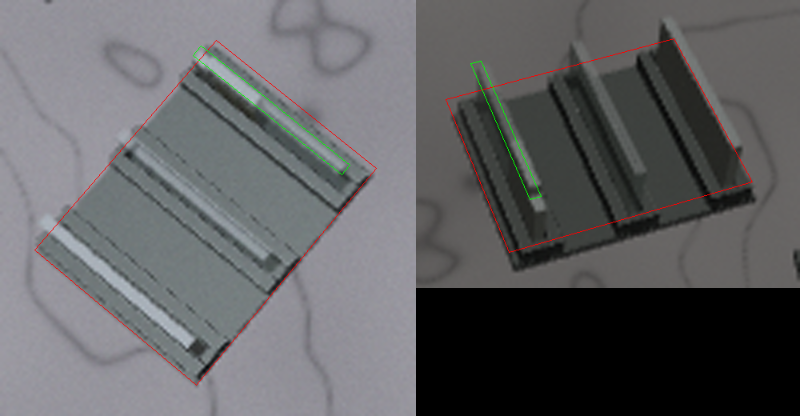

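The model fits the top picture. The scene picture suggests about +2 mm along the plate's length and +1 mm laterally, so I take the plate centre as (0.596, 0.143) at azimuth 51°. I'll grasp at x = -22 mm with tool yaw -129° and the fingers half open, to stay clear of the neighbouring plate. First I turn.

```bash
python3 -m crank '[0,0,0.184,0,0,0,0.5, 0,0,0.184,0,0,0,0.5, 0,0,0.184,0,0,0,0.5, 0,0,0.184,0,0,0,0.5, 0,0,0.184,0,0,0,0.5]'
python3 -m crank '[0,0,0.184,0,0,0,0.5, 0,0,0.184,0,0,0,0.5, 0,0,0.184,0,0,0,0.5, 0,0,0.184,0,0,0,0.5, 0,0,0.184,0,0,0,0.5]'
python3 -m crank '[0,0,0.181,0,0,0,0.5, 0,0,0,0,0,0,0.5]'
cat >> h.py <<'E'
from scipy.spatial.transform import Rotation as Ro
def delta(p,rpy):
    "shift (tool axes, mm) then turn (rotvec rad) to reach p, rpy"
    s=get_obs(); R=Ro.from_euler("xyz",s["orientation"],degrees=True); T=Ro.from_euler("xyz",rpy,degrees=True)
    print("t",s["clock"],"tcp",s["tool_pos"].round(4),s["orientation"].round(2),"q",s["joint_pos"].round(1),"open",s["opening"],"F",s["force"].round(1),"M",s["moment"].round(2),"g",s["gripper_force"])
    print("shift",(R.inv().apply(np.array(p)-s["tool_pos"])*1e3).round(1),"turn",(R.inv()*T).as_rotvec().round(4))
E
python3 -c "
from h import *
delta([.5825,.1257,.16],[180,0,-129])"
```

```text
clock: 1.68
tool_pos: [0.1544, 0.6571, 0.2266]
orientation: [-180.0, 0.0, -66.3]
force: [0.5, 0.3, 0.0]
opening: 0.0457
gripper_force: 0.0
clock: 2.3
tool_pos: [0.1544, 0.6571, 0.2266]
orientation: [-180.0, -0.0, -119.0]
force: [-0.5, 0.6, 0.1]
opening: 0.0439
gripper_force: 0.0
clock: 2.55
tool_pos: [0.1544, 0.657, 0.2265]
orientation: [-180.0, -0.0, -128.9]
force: [-0.3, -0.3, -0.3]
opening: 0.0438
gripper_force: 0.0
t 2.55 tcp [0.1544 0.657  0.2265] [-180.     -0.   -128.95] q [  93.3   20.5    0.7   -0.   -70.1 -132.2] open 0.04375515024350959 F [-0.3 -0.3 -0.3] M [ 0.07 -0.08 -0.  ] g 0.0
shift [ 144.1 -666.9   66.6] turn [-0.0001 -0.0001  0.0009]
```

```bash
python3 -m crank '[0,0,0,12,-55.5,4,0.5, 0,0,0,12,-55.5,4,0.5, 0,0,0,12,-55.5,4,0.5, 0,0,0,12,-55.5,4,0.5, 0,0,0,12,-55.5,4,0.5]'
python3 -m crank '[0,0,0,12,-55.5,4,0.5, 0,0,0,12,-55.5,4,0.5, 0,0,0,12,-55.5,4,0.5, 0,0,0,12,-55.5,4,0.5, 0,0,0,12,-55.5,4,0.5]'
python3 -m crank '[0,0,0,12,-55.5,10,0.5, 0,0,0,12,-55.5,10,0.5, 0,0,0,0,0,0,0.5]'
python3 -c "
from h import *
delta([.5825,.1257,.1],[180,0,-129])
cv2.imwrite('pics/t1.png',np.hstack([cv2.resize(eyes.snapshot('top')[140:290,200:350],(400,400)),cv2.resize(eyes.snapshot('scene')[200:340,290:430],(400,400))]))"
```

```text
clock: 3.18
tool_pos: [0.3332, 0.4343, 0.2068]
orientation: [180.0, 0.0, -128.7]
force: [0.9, 0.4, -0.1]
opening: 0.0438
gripper_force: 0.0
clock: 3.8
tool_pos: [0.5112, 0.213, 0.1869]
orientation: [-180.0, 0.1, -128.7]
force: [0.7, 0.5, -0.1]
opening: 0.0439
gripper_force: 0.0
clock: 4.18
tool_pos: [0.5824, 0.1226, 0.1652]
orientation: [180.0, -0.1, -129.0]
force: [-1.3, 0.6, -0.0]
opening: 0.0436
gripper_force: 0.0
t 4.175 tcp [0.5824 0.1226 0.1652] [ 1.7997e+02 -1.2000e-01 -1.2901e+02] q [ 30.7  15.8 -14.5   0.  -59.8 -69.7] open 0.04355357637722619 F [-1.3  0.6 -0. ] M [ 0.17 -0.    0.06] g 0.0
shift [-2.6  1.8 65.2] turn [ 0.0005 -0.002  -0.0002]
```

View pics/t1.png

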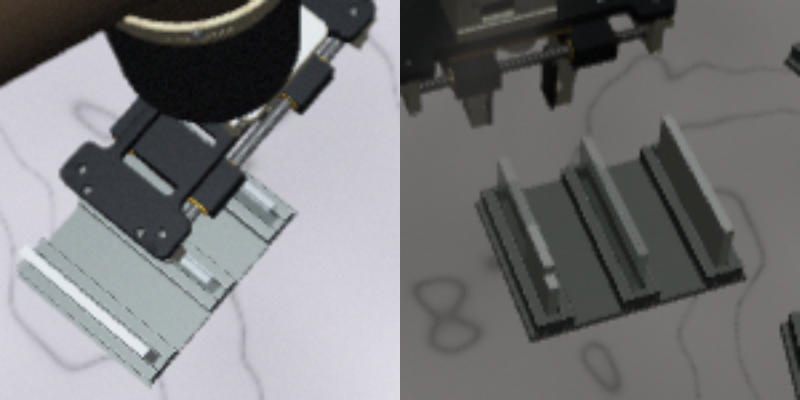

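The gripper hangs over the clear half of the notched plate. In the scene crop the fingers are at (480,110) and (555,90), above the plate's far end (500,165). I'll lower to just above the plate and check the lateral fit.

```bash
python3 -m crank '[0,0,0,-2.5,2,30,0.5, 0,0,0,0,0,30,0.5, 0,0,0,0,0,25,0.5, 0,0,0,0,0,0,0.5]'
python3 -c "
from h import *
delta([.5825,.1257,.028],[180,0,-129])
cv2.imwrite('pics/t2.png',cv2.resize(eyes.snapshot('scene')[215:325,290:430],None,fx=5,fy=5,interpolation=2))
s=get_obs();R=Ro.from_euler('xyz',s['orientation'],degrees=True)
print(((proj('scene',s['tool_pos'])-[290,215])*5).round(0),((proj('scene',s['tool_pos']+R.apply([[0,.022,0],[0,-.022,0]]))-[290,215])*5).round(0))
"
```

```text
clock: 4.78
tool_pos: [0.5796, 0.1298, 0.0804]
orientation: [179.9, -0.2, -128.8]
force: [0.0, -0.7, -0.3]
opening: 0.0438
gripper_force: 0.0
t 4.775 tcp [0.5796 0.1298 0.0804] [ 1.7993e+02 -1.6000e-01 -1.2882e+02] q [ 31.4  20.7 -20.1  -0.  -49.3 -70.3] open 0.04381680403446167 F [ 0.  -0.7 -0.3] M [ 0.07 -0.1   0.03] g 0.0
shift [ 1.3 -4.9 52.4] turn [ 0.0013 -0.0027  0.0031]
[[210. 242.]] [[257. 229.]
 [162. 255.]]
```

View pics/t2.png

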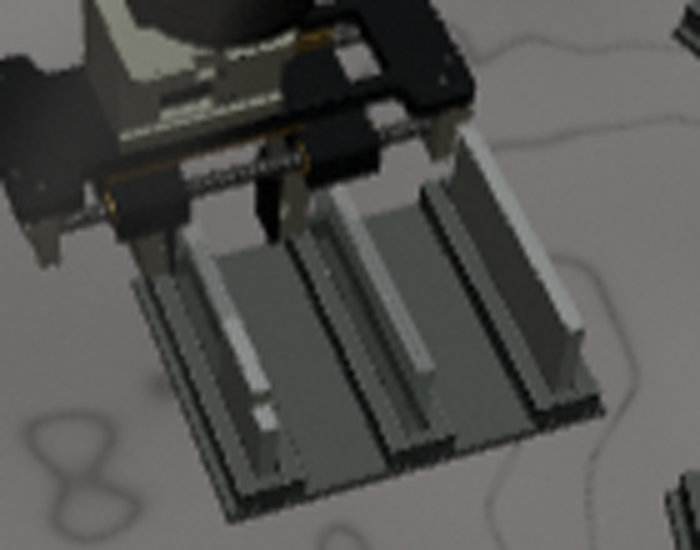

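The fingers straddle the plate's clear part. The left tip is at about (158,280) and the right at (270,240), with the plate's top edge between them around (205,270). They sit about 4 mm too far to +y of the tool, which matches the computed -4.9. I'll correct that and descend.

```bash
python3 -m crank '[0,0,0.003,-3,-4.5,0,0.5, 0,0,0,0,0,26,0.5, 0,0,0,0,0,26,0.5, 0,0,0,0,0,0,0.5]'
python3 -c "
from h import *
delta([.5825,.1257,.028],[180,0,-129])"
```

```text
clock: 5.32
tool_pos: [0.5862, 0.1284, 0.0291]
orientation: [180.0, -0.1, -129.2]
force: [0.1, -0.8, 0.6]
opening: 0.0436
gripper_force: 0.0
t 5.325 tcp [0.5862 0.1284 0.0291] [ 1.7996e+02 -9.0000e-02 -1.2918e+02] q [ 31.   24.8 -22.   -0.  -43.3 -70.2] open 0.043644923452310434 F [ 0.1 -0.8  0.6] M [ 0.09 -0.13  0.02] g 0.0
shift [4.4 1.2 1.1] turn [ 0.0007 -0.0017 -0.0031]
```

Now I close in stages, watching the side force.

```bash
python3 -m crank '[0,0,0,0,0,0,0.2, 0,0,0,0,0,0,0.16, 0,0,0,0,0,0,0.16]'
python3 -m crank '[0,0,0,0,0,0,0.12, 0,0,0,0,0,0,0.12]'
python3 -c "
from h import *
delta([.5825,.1257,.028],[180,0,-129])"
```

```text
clock: 5.7
tool_pos: [0.5871, 0.1289, 0.0306]
orientation: [-180.0, 0.1, -129.2]
force: [-0.1, -0.1, -0.3]
opening: 0.0194
gripper_force: 0.0
clock: 5.95
tool_pos: [0.5867, 0.1287, 0.0297]
orientation: [-180.0, 0.0, -129.2]
force: [0.7, 0.5, -0.2]
opening: 0.0111
gripper_force: 0.1
t 5.95 tcp [0.5867 0.1287 0.0297] [-1.8000e+02  1.0000e-02 -1.2919e+02] q [ 31.   24.7 -22.   -0.  -43.2 -70.2] open 0.011056720753774391 F [ 0.7  0.5 -0.2] M [ 0.15 -0.07  0.03] g 0.07912925910204649
shift [4.9 1.4 1.7] turn [-0.0001  0.0002 -0.0033]
```

```bash
python3 -m crank '[0,0,0,0,0,0,0, 0,0,0,0,0,0,0, 0,0,0,0,0,0,0]'
python3 -c "
from h import *
delta([.5825,.1257,.028],[180,0,-129])"
```

```text
clock: 6.32
tool_pos: [0.5862, 0.129, 0.0295]
orientation: [180.0, -0.0, -129.2]
force: [-4.2, 3.9, 2.6]
opening: 0.008
gripper_force: 30.0
t 6.325 tcp [0.5862 0.129  0.0295] [ 1.7996e+02 -1.0000e-02 -1.2919e+02] q [ 31.   24.7 -22.1  -0.  -43.3 -70.2] open 0.007968987881013854 F [-4.2  3.9  2.6] M [ 1.64  1.39 -0.12] g 29.980106949806213
shift [4.8 0.8 1.5] turn [ 0.0006 -0.0002 -0.0034]
```

Gripped: 8 mm opening, 30 N. I'll lift straight up, slowly at first.

```bash
python3 -m crank '[0,0,0,0,0.7,-3,0, 0,0,0,0,0,-10,0, 0,0,0,0,0,-15,0, 0,0,0,0,0,-20,0, 0,0,0,0,0,-20,0]'
python3 -m crank '[0,0,0,0,0,-30,0, 0,0,0,0,0,-30,0, 0,0,0,0,0,-30,0, 0,0,0,0,0,-20,0, 0,0,0,0,0,0,0]'
python3 -c "
from h import *
delta([.565,-.177,.21],[180,0,-107])
cv2.imwrite('pics/t3.png',cv2.resize(eyes.snapshot('scene')[150:330,250:450],None,fx=3,fy=3,interpolation=2))
for t in('plate_center','plate_notch','plate_label'):print(t,spotter.place_of('scene',t)[:2])"
```

```text
clock: 6.95
tool_pos: [0.5864, 0.129, 0.0994]
orientation: [-180.0, 0.1, -129.2]
force: [0.1, 0.2, -1.7]
opening: 0.008
gripper_force: 30.0
clock: 7.58
tool_pos: [0.5871, 0.1293, 0.2104]
orientation: [-179.9, 0.2, -129.2]
force: [-0.9, -0.1, -1.2]
opening: 0.0079
gripper_force: 30.0
t 7.575 tcp [0.5871 0.1293 0.2104] [-179.88    0.24 -129.19] q [ 31.   14.1 -10.6   0.  -65.  -70.2] open 0.007923826970863683 F [-0.9 -0.1 -1.2] M [ 0.07 -0.09 -0.03] g 29.986413717269897
shift [ 251.4 -176.4   -0.3] turn [-0.0028  0.0038 -0.3873]
plate_center [{'location': [334.3, 229.4], 'p': 0.55}]
plate_notch [{'location': [343.2, 242.9], 'p': 0.88}]
plate_label [{'location': [345.0, 240.0], 'p': 0.66}]
```

View pics/t3.png

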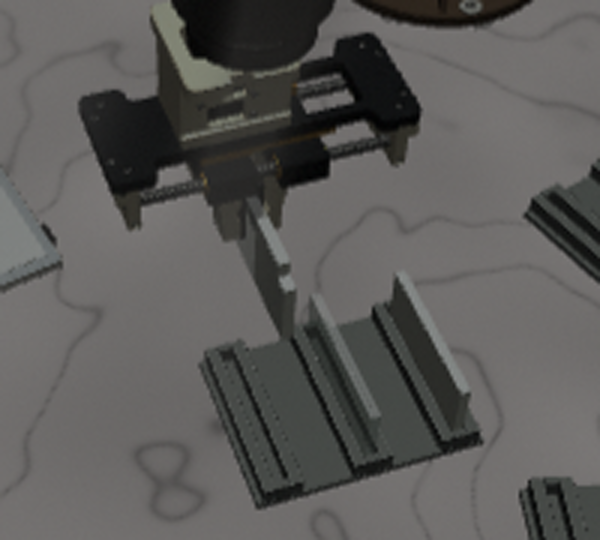

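The plate hangs level from its clear end, with the notched end free (crop 285,280). The other two plates are still in the rack. I'll compute the grasp offset and the goal.

```bash
cat >> h.py <<'E'
def goal(d,th=55,C=(.565,-.177,.162),yaw=-89):
    R=Ro.from_euler("xyz",[180,0,yaw],degrees=True)*Ro.from_rotvec([-np.radians(th),0,0])
    t=np.array(C)-R.apply([-d,0,-.0065]); print("goal",t.round(4)); return t,R.as_euler("xyz",degrees=True)
E
python3 -c "
from h import *
s=get_obs();R=Ro.from_euler('xyz',s['orientation'],degrees=True)
eyes.snapshot('top')
for c in('scene','top'):
  for t,z,x in(('plate_notch',.0305,.054),('plate_label',.0025,.027),('plate_center',.0065,0)):
    for k in spotter.place_of(c,t)[:1]:
      p=at(c,k['location'],s['tool_pos'][2]+z);q=R.inv().apply(p-s['tool_pos']);print(c,t,round(k['p'],2),p.round(4),'tool',q.round(4),'d',(-q[0]-x).round(4))
delta([.565,-.195,.25],[180,0,-89])
goal(.02)"
```

```text
scene plate_notch 0.88 [0.6329 0.1826 0.2372] tool [-0.0716 -0.0027 -0.0306] d 0.0176
scene plate_label 0.66 [0.604  0.1707 0.2092] tool [-0.0442  0.0122 -0.0025] d 0.0172
scene plate_center 0.55 [0.5948 0.1411 0.2132] tool [-0.0155  0.0005 -0.0065] d 0.0155
t 8.125 tcp [0.586  0.129  0.2072] [ 1.7999e+02 -3.0000e-02 -1.2919e+02] q [ 31.1  14.3 -10.7   0.  -65.  -70.2] open 0.007747961057834974 F [ 0.8  1.  -1.2] M [ 0.03 -0.09  0.04] g 29.986494183540344
shift [ 264.4 -188.5  -42.7] turn [ 4.000e-04 -5.000e-04 -7.015e-01]
goal [ 0.56   -0.1971  0.1583]
```

```bash
python3 -m crank '[0,0,0,20,-14,-9,0, 0,0,0,33,-24,-9,0, 0,0,0,33,-24,-9,0, 0,0,0,33,-24,-9,0, 0,0,0,33,-24,-7,0]'
python3 -m crank '[0,0,0,33,-24,0,0, 0,0,0,33,-24,0,0, 0,0,0,30,-20,0,0, 0,0,0,16,-11,0,0, 0,0,-0.12,0,0,0,0]'
python3 -m crank '[0,0,-0.17,0,0,0,0, 0,0,-0.17,0,0,0,0, 0,0,-0.15,0,0,0,0, 0,0,-0.09,0,0,0,0, 0,0,0,0,0,0,0]'
python3 -c "
from h import *
t,e=goal(.017); delta([t[0],t[1],.25],[180,0,-89])"
```

```text
clock: 8.75
tool_pos: [0.5749, -0.0604, 0.2516]
orientation: [-180.0, 0.0, -129.2]
force: [0.9, -0.7, -0.5]
opening: 0.0082
gripper_force: 30.0
clock: 9.38
tool_pos: [0.5652, -0.1968, 0.2507]
orientation: [-180.0, -0.0, -122.3]
force: [0.5, 0.4, -1.4]
opening: 0.008
gripper_force: 30.0
clock: 10.0
tool_pos: [0.5656, -0.1951, 0.2508]
orientation: [-180.0, -0.0, -89.1]
force: [-0.9, -0.6, -1.3]
opening: 0.0077
gripper_force: 30.0
goal [ 0.56   -0.1941  0.1583]
t 10.0 tcp [ 0.5656 -0.1951  0.2508] [-179.98   -0.    -89.12] q [ -0.3  12.5  -7.3  -0.  -70.2   1.2] open 0.007721581730004867 F [-0.9 -0.6 -1.3] M [ 0.08 -0.07 -0.01] g 29.98587816953659
shift [-1.1  5.6  0.8] turn [-0.0003 -0.     -0.002 ]
```

Everything is on target. Now I tilt by 55° about tool -x, gently.

```bash
python3 -m crank '[-0.08,0,0,0,0,0,0, -0.14,0,0,0,0,0,0, -0.14,0,0,0,0,0,0, -0.14,0,0,0,0,0,0, -0.14,0,0,0,0,0,0]'
python3 -m crank '[-0.14,0,0,0,0,0,0, -0.12,0,0,0,0,0,0, -0.06,0,0,0,0,0,0, 0,0,0,0,0,0,0]'
python3 -c "
from h import *
t,e=goal(.017); delta(t,e)"
```

```text
clock: 10.62
tool_pos: [0.5663, -0.1951, 0.251]
orientation: [143.2, -0.1, -89.2]
force: [0.9, -0.1, -0.2]
opening: 0.0078
gripper_force: 30.0
clock: 11.12
tool_pos: [0.566, -0.1949, 0.248]
orientation: [124.8, -0.1, -89.1]
force: [-0.0, 0.9, -0.8]
opening: 0.0079
gripper_force: 30.0
goal [ 0.56   -0.1941  0.1583]
t 11.125 tcp [ 0.566  -0.1949  0.248 ] [ 1.248e+02 -6.000e-02 -8.914e+01] q [ 1.000e-01  4.660e+01  2.750e+01  8.000e-01 -1.262e+02  8.000e-01] open 0.00786850353146609 F [-0.   0.9 -0.8] M [ 0.08 -3.19  0.02] g 29.992627501487732
shift [ -0.9 -70.2  56.1] turn [ 0.0034  0.0015 -0.0022]
```

```bash
python3 -m crank '[0,0,0,0,-12,10,0, 0,0,0,-1,-20,16,0, 0,0,0,0,-20,16,0, 0,0,0,0,-12,10,0, 0,0,0,0,-6,4,0]'
python3 -m crank '[0,0,0,0,0,0,0, 0,0,0,0,0,0,0, 0,0,0,0,0,0,0]'
python3 -c "
from h import *
t,e=goal(.017); delta(t,e)
s=eyes.snapshot('scene');p=eyes.snapshot('top')
for c in('scene','top'):
  for n in('plate_center','plate_label','plate_notch','clear_plate_center','frosted_plate_center','crucible','flask'):
    print(c,n,[(k['location'].round(1) if hasattr(k['location'],'round') else k['location'],round(k['p'],2)) for k in spotter.place_of(c,n)[:1]])
  print('exp',proj(c,[[.565,-.177,.162]]))
cv2.imwrite('pics/t4.png',np.hstack([cv2.resize(s[100:340,150:420],(400,356)),cv2.resize(p[100:340,200:470],(400,356))]))"
```

```text
clock: 11.75
tool_pos: [0.5597, -0.1942, 0.1609]
orientation: [125.0, -0.0, -89.1]
force: [-0.3, 0.2, -1.4]
opening: 0.008
gripper_force: 30.0
clock: 12.12
tool_pos: [0.5603, -0.1941, 0.1617]
orientation: [125.1, -0.0, -89.1]
force: [-1.0, 0.2, -1.0]
opening: 0.0077
gripper_force: 30.0
goal [ 0.56   -0.1941  0.1583]
t 12.125 tcp [ 0.5603 -0.1941  0.1617] [ 1.2507e+02 -1.0000e-02 -8.9080e+01] q [   0.2   49.4   21.9    0.7 -117.5    0.7] open 0.007719406728418792 F [-1.   0.2 -1. ] M [ 0.14 -3.16  0.03] g 29.992677569389343
shift [-0.1 -2.6  2.2] turn [-0.0013  0.0011 -0.0009]
scene plate_center [([222.9, 182.8], 0.47)]
scene plate_label [([235.1, 180.4], 0.55)]
scene plate_notch [([233.3, 191.0], 0.71)]
scene clear_plate_center [([362.8, 276.2], 0.63)]
scene frosted_plate_center [([391.2, 266.0], 0.87)]
scene crucible [([332.2, 213.0], 0.64)]
scene flask [([211.2, 316.2], 0.97)]
exp [[221.6850033  180.32397692]]
top plate_center []
top plate_label []
top plate_notch []
top clear_plate_center []
top frosted_plate_center []
top crucible [([346.4, 306.5], 0.6)]
top flask []
exp [[454.45634573 203.27592484]]
```

View pics/t4.png

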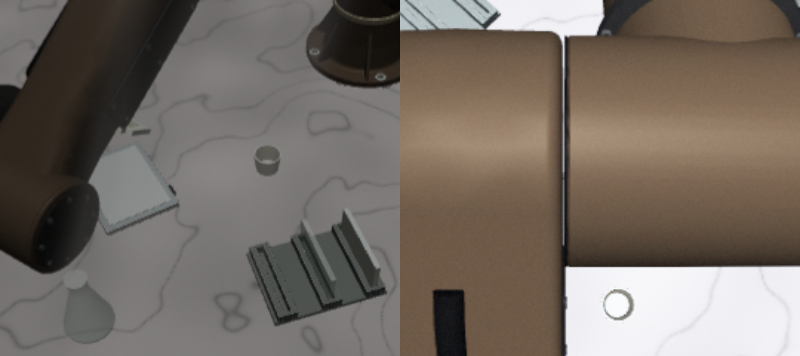

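The arm hides most of the plate, but the visible part at crop (140,130) lies above the pad. The other plates, crucible and flask are unmoved. I'll do one numeric check of the visible notch and label, then hand in.

```bash
python3 -c "
from h import *
s=get_obs();R=Ro.from_euler('xyz',s['orientation'],degrees=True)
pl=lambda x,y,z:s['tool_pos']+R.apply([-.017-x,y,-.0065-z])
print('centre',pl(0,0,0).round(4),'normal',R.apply([0,1,0]).round(2),'qvel',abs(s['qvel']).max())
print('notch,label exp',proj('scene',[pl(.054,0,.024),pl(.027,.004,-.004)]).round(1))
"
```

```text
centre [ 0.565  -0.177   0.1648] normal [-0.57 -0.01  0.82] qvel 0.10922121119288827
notch,label exp [[234.1 188.7]
 [232.3 181.9]]
```

The notch is expected at (234,189) and seen at (233,191). The label is expected at (232,182) and seen at (235,180). The plate hasn't slipped, and it lies back about 55° with its centre 153 mm above the pad.

```bash
python3 -c "
from plant import ctrl
print(ctrl.close_job())"
```

```text
the job is handed in; nothing more can be done
None
```

I handed the job in at about 12 s of robot time: the notched plate is held by its clear end over the middle of the light pad, label up, level, laid back about 55° and 15 cm above it; the arm hid most of the plate from both cameras, so that pose rests on the arm's readings plus a matching notch and label position in one view.

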